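# Level the nail-wheel tray on the windowsill

## Robot

A 6-joint arm with a two-finger parallel gripper is mounted at the origin on the work surface. World frame = base frame: x ahead of the robot, y to its left, z up, the work surface at z = 0. Lengths are in m, angles in rad, forces in N, time in s.
With the tool pointing down it reaches from about 0.25 to 0.775 m from the base axis. Payload 4 kg.
Tool frame: the origin (TCP) lies midway between the tips of the shut fingers; the grasp point (between the pads) lies 19 mm behind it; z points along the fingers, y is the direction in which the jaws open and shut (so a half turn about z gives the same grasp; the last joint's range is limited). The gripper opens to 94 mm and grips with 3 to 60 N. Pads are 16 mm wide; open, the fingers measure 119 mm over their backs; the gripper's body (75 mm by 177 mm) begins 78 mm behind the grasp point.
Start: joints at [-1.383, 0.087, 1.371, -0, 1.684, -0.103], TCP at [0.158, -0.527, 0.206] pointing down, gripper open.
Joint ranges: [-3.1, 3.1], [-0.76, 2.03], [0.27, 2.55], [-1.08, 4.22], [0.17, 2.65], [-2.57, 2.57]. Speed limits (rad/s): [2.79, 2.79, 3.14, 3.14, 3.14, 3.14].

## Interface

Orientations are given as [roll, pitch, yaw] about the fixed x, y, z axes, in that order (R = Rz(yaw) Ry(pitch) Rx(roll)).
In Python, from bench import robot gives the robot as it stands.
- The arm moves only by the tool drive_tool, never from a script. Its argument "series" is a list that holds one entry, the list of rows, each a list of 7 numbers: the turn, a rotation vector about the tool's x, y, z in rad, then the shift along the tool's x, y, z in cm, then the opening in per cent of the stroke, from 0 (shut) to 100 (fully open). In form: [[[rx, ry, rz, tx, ty, tz, fingers], ...]]. A call has 1 to 20 rows; each row is the pose to reach, as a shift and turn from the pose measured when the call began, along the tool's axes at that moment; what a row does not reach only later rows make up. A row lasts 1/10 s, in which the tool goes at most 50 mm and 8.59 degrees, less where a joint would pass 70% of its speed; a pose out of reach is approached as far as the arm can. A call with a gripper value outside its range is refused whole. The fingers move at their own pace and stop on an object; the grip force is fixed at half the most. Time passes only in rows, so rows that repeat a pose let the fingers close. It gives the time, the measured TCP pose, the force and the opening at its end, in the units of the state.
- robot.get_obs(): the state, without advancing time (a new reading comes with each control period).
- robot.snapshot(name): name is "side" or "top" or "wrist"; returns a dict with "img" (420x560x3 uint8, blue, green, red), "depth" (420x560 float32, m along the optical axis (not along the pixel's ray), 0 where there is no reading), "vertical_fov" (degrees; the focal length in pixels is half the picture's height over the tangent of half this angle, whatever the lens; pixels are square), "cx", "cy" (the principal point, pixels), "rvec" (rotation vector, rad) and "tvec" (3), from world to camera coordinates, as OpenCV has them. Camera axes: x right, y down, z forward; pixel columns grow to the right and rows downward; lengths in m; the calibration is good to about 2 mm. A picture is of the moment at which its call begins.
- robot.close_job(): hands the job in, once; it reports no verdict.
The state is a dict: "time": time; "joint_positions": joint angles; "qvel": joint speeds; "joint_torque": joint torques, N m; "tool_pos": TCP position; "ee_rot": TCP orientation; "wrist_force": force on the tool from outside, world axes, zero at the start; "wrist_torque": the same for the moment, N m; "width": finger opening in m.
Only numpy, scipy, OpenCV 4.12 (cv2) and the standard library are available. Lean on these libraries where they do the work, as an engineer would, in place of code of your own. Each camera call takes 0.05 s, during which the arm holds its last target.

## Task

To get the blue tray with the nail wheel level before wet gel goes on, take the spirit level from the sill, lay it flat in the tray's free strip, lengthwise along the tray, and let go of it. Then turn the orange levelling knob clockwise until the bubble rests between its two black lines, leaving the tin, the glass file and the buffer where they are. Finish by pressing down on the level's black rubber thumb pad with the fingers, squashing it about halfway, and keep pressing with the bubble still between the lines: the program ends while it is pressing.

Things in the scene. Friction and masses are not known exactly. Their poses are not given: they have to be found in the camera images.
- level: loose spirit level, a bar 170 mm long (its x), 28 mm wide (its y), 36 mm high without the pad, about 0.28 kg; origin at the centre of its underside, z up. On top a black rubber thumb pad in the middle and a yellow-green vial window with a pale bubble in the +x half. Grip it across its width near the middle.
- pad_top (a point): centre of the top of the unpressed thumb pad (30 mm along x, 26 mm across, standing 10 mm above the bar's top), 48 mm above the level's underside; fixed to the bar, it does not sink with the pad. Axes as the level's.
- vial_centre (a point): middle of the vial window on top of the level, 46 mm from the level's middle along its +x and 33 mm above its underside; the two black lines lie 10.5 mm either side of it along x.
- bubble (a joint): position of the pale bubble (14 mm long) along the level's x, in m, 0 in the middle, stops at +-0.021; the bubble runs to the higher end, about 3 mm for each 0.01 rad of tilt, and settles in a second. It lies between the lines within +-0.0035.
- pad (a joint): how far the thumb pad is pressed down, in m: 0 free, 0.008 at the stop; springy, 1.2 N per mm.
- tray_floor (a point): centre of the blue tray's floor, on its top face, about 55 mm above the sill. Tray open on top, outside 180 mm (x) by 216 mm (y, its length), walls 5 mm thick, 14 mm above the floor; y runs along the tray towards the orange knob, z up out of the floor. It rocks about its own x axis, 15 mm under this point, by up to 0.08 rad; the knob sets and holds the tilt.
- knob_grip (a point): middle of the orange grip bar of the levelling foot, on its vertical turning axis, 165 mm from the tray's middle along +y and about 90 mm above the sill. Bar: 48 mm long (this frame's x), 14 mm thick (y), 36 mm high, its top 16 mm above this point, a black disc 18 mm below this point. The frame turns with the knob, z up.
- knob (a joint): turn of the levelling knob in rad, growing clockwise seen from above; from -0.8 to 2.7. Clockwise raises the tray's knob end by 0.03 rad of tilt per rad; at the start the knob end is always low. The knob value at which the tray is level lies between 1.0 and 2.0 and is different every time. It stays where it is left (friction 0.06 N m).
- tin: closed round aluminium tin, 57 mm across, 30 mm high, on the sill; origin at the centre of its underside. Leave alone.
- glass_file: frosted glass nail file, 135 mm long (x), 14 mm wide, 5 mm thick, lying on the sill; origin at the centre of its underside. Leave alone.
- buffer: wooden buffer block, 95 mm long (x), 28 mm wide, 24 mm high, on the sill; origin at the centre of its underside. Leave alone.
- free_strip (a point): middle of the tray's free strip, on the floor, 40 mm from tray_floor towards -x; the level belongs here, along y. The strip is 80 mm wide (x) and 205 mm long; axes as tray_floor.
- nail_wheel (a point): top of the nail wheel's hub in its clip holder, fixed in the other half of the tray, 52 mm from tray_floor in +x and 30 mm in -y; wheel 68 mm across, its top 28 mm above the floor. Keep the gripper off it.
- tray: the blue tray with the nail wheel on it; origin on its rocking axis, 15 mm under tray_floor, axes as tray_floor.
Mind the look-alikes: they are no part of the job. Of the things that look like the level, the middle-sized one is meant.

How it is judged:
On the way, in this order (a step that is already met when the one before it is completed fails the run):
1. the level lies flat in the tray's free strip, lengthwise along the tray, and has been let go (z of level in the frame of tray_floor between -0.004 and 0.004 m and x of level in the frame of tray_floor between -0.085 and 0 m and angle between the x axis of level and the y axis of tray_floor, either way round below 0.2 rad and angle between the z axis of level and the z axis of tray_floor, either way round below 0.04 rad and contact force between the fingers and level below 0.1 N), for 0.5 s.
2. the knob has been turned until the bubble rests between its lines, the level lying in the tray (value of joint bubble between -0.0035 and 0.0035 m and angle between tray_floor's own z axis and vertical below 0.014 rad and z of level in the frame of tray_floor below 0.004 m and contact force between the fingers and level below 0.1 N), for 0.3 s.
At the end, for the whole second after the job is handed in: The level lies flat in the tray's free strip, within 0.2 rad of the tray's length; the bubble is within 3.5 mm of the middle and the tray within 0.014 rad of level; the fingers keep the thumb pad pressed at least 2 mm, the level bearing on the tray with 4 to 30 N, through the last second (value of joint bubble between -0.0035 and 0.0035 m and angle between tray_floor's own z axis and vertical below 0.014 rad and value of joint pad above 0.002 m and contact force between the fingers and level above 1.5 N and contact force between level and tray between 4 and 30 N and z of level in the frame of tray_floor between -0.004 and 0.004 m and x of level in the frame of tray_floor between -0.085 and 0 m and angle between the x axis of level and the y axis of tray_floor, either way round below 0.2 rad); the arm keeps its last pose, push and grip.
It fails at once if the tin, the glass file or the buffer is moved by more than 20 mm (distance of any of tin, glass_file, buffer from where it was at the start of the episode above 0.02 m).
It also fails if it takes over 67 s, if anything falls off the work surface, if the arm or the gripper's body presses on something with over 40 N, if the wrist force passes 120 N, or if a joint passes its speed limit or range.

## Working session

There is one attempt and no reset: what is moved stays moved. The work goes in short steps, Python scripts to look and compute and a tool call to move; the robot and the scene stay as the last step left them, time stands still between calls to the robot, and variables do not carry over. Pictures are saved under pics/ and viewed, and the job is handed in when it is done.

Besides the shell and the picture viewer there is one more tool, called after "Call:" by a JSON object that holds its "op" and its "data". drive_tool: Moves the arm, as the interface text tells. Its arguments: {"type":"object","properties":{"series":{"type":"array","items":{"type":"array","items":{"type":"array","items":{"type":"number"}}}}},"required":["series"]}

```bash
mkdir -p pics; ls; cat > h.py <<'E'
import numpy as np, cv2
from bench import robot
def snap(n,f=None):
    s=robot.snapshot(n)
    if f: cv2.imwrite('pics/'+f+'.png',s['img'])
    return s
def K(s):
    f=210/np.tan(np.radians(s['vertical_fov'])/2)
    return f,s['cx'],s['cy']
def pose(s):
    R=cv2.Rodrigues(np.array(s['rvec'],float))[0];t=np.array(s['tvec'],float).ravel()
    return R,t
def ray(s,u,v):
    f,cx,cy=K(s);R,t=pose(s)
    return -R.T@t, R.T@np.array([(u-cx)/f,(v-cy)/f,1.])
def onz(s,u,v,z):
    o,d=ray(s,u,v); return o+d*(z-o[2])/d[2]
def dpt(s,u,v):
    o,d=ray(s,u,v); return o+d*s['depth'][int(round(v)),int(round(u))]
def cloud(s):
    f,cx,cy=K(s);R,t=pose(s)
    v,u=np.mgrid[:420,:560]
    d=s['depth']
    c=np.stack([(u-cx)/f*d,(v-cy)/f*d,d],-1)
    return (c-t)@R
E
python3 - <<'E'
from h import *
for n in ['side','top','wrist']:
    s=snap(n,n+'0'); print(n,s['vertical_fov'],s['cx'],s['cy'],-pose(s)[0].T@pose(s)[1], pose(s)[0][2], (s['depth']>0).mean(), [k for k in s])
print(robot.get_obs())
E
```

```text
pics
side 54.410037822164014 280.636471756523 204.50383495437808 [ 0.38663134 -0.66544366  0.61998361] [ 0.17157085  0.72779554 -0.66398577] 0.9956972789115647 ['img', 'depth', 'vertical_fov', 'cx', 'cy', 'rvec', 'tvec']
top 53.285374405687996 283.3510578543443 206.81790510770705 [ 0.30674003 -0.07725235  1.10432135] [ 0.20865276  0.01781695 -0.97782748] 0.9960246598639456 ['img', 'depth', 'vertical_fov', 'cx', 'cy', 'rvec', 'tvec']
wrist 65.26762147162209 275.5456264146248 210.75634695469947 [ 0.2247291  -0.50617083  0.38395305] [-0.234034   -0.06754834 -0.96987902] 0.996062925170068 ['img', 'depth', 'vertical_fov', 'cx', 'cy', 'rvec', 'tvec']
{'time': 0.15, 'joint_positions': array([-1.38311249e+00,  8.77999841e-02,  1.37190962e+00, -3.43809713e-05,
        1.68359107e+00, -1.03104731e-01]), 'qvel': array([-4.98426443e-04, -2.91917813e-03, -3.89661813e-03, -7.14457919e-05,
        8.53040703e-04, -1.05249868e-03]), 'joint_torque': array([ 1.40569908e-03, -3.40642798e+01, -3.02792180e+01,  7.17983139e-02,
        3.05505528e-02, -1.12655227e-04]), 'tool_pos': array([ 0.15759139, -0.52649723,  0.20456371]), 'ee_rot': array([-3.13989018e+00, -1.41805951e-04,  2.90784604e-01]), 'wrist_force': array([-0.14616391,  1.14740012,  0.41342548]), 'wrist_torque': array([0.03225152, 0.04246329, 0.0041539 ]), 'width': 0.09404614919211068}
```

View pics/side0.png

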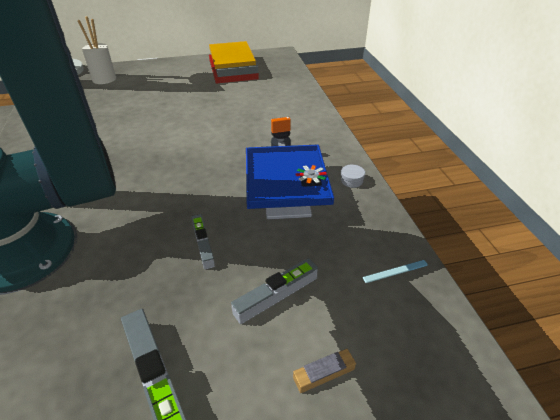

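View pics/top0.png

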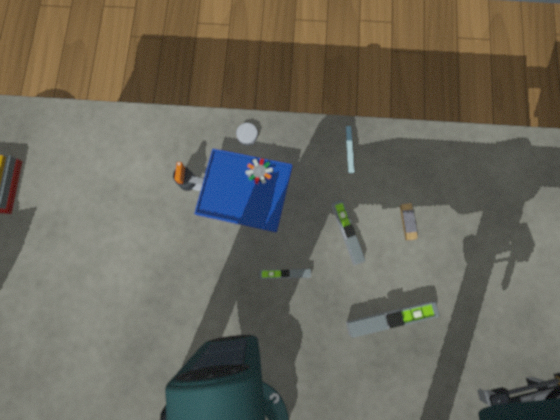

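View pics/wrist0.png

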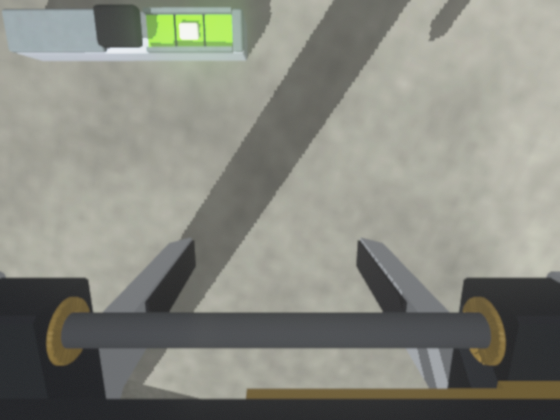

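The side view shows three levels: a large one at about (155,370), a middle one at (275,290) and a small one at (203,243). The tray is at (288,178) and the knob at (281,127). In the top view the middle level is at (348,232), the tray at (243,190) and the knob at (180,174).

```bash
cat > m.py <<'E'
from h import *
def clusters(n,zlo,zhi,minpx=25):
    s=snap(n); P=cloud(s); m=((P[...,2]>zlo)&(P[...,2]<zhi)&(s['depth']>0)).astype(np.uint8)
    k,l,st,c=cv2.connectedComponentsWithStats(m)
    for i in range(1,k):
        if st[i,4]<minpx: continue
        q=P[l==i]
        top=q[q[:,2]>np.percentile(q[:,2],90)-.006]
        (cx,cy),(w,h),a=cv2.minAreaRect(top[:,:2].astype(np.float32)*1000)
        print(n,st[i,:5],'zmax %.4f'%np.percentile(q[:,2],98),'c %.1f %.1f wh %.1f %.1f a %.1f'%(cx,cy,w,h,a))
E
python3 - <<'E'
from m import *
clusters('top',.004,.2); clusters('side',.004,.2)
def colours(n):
    s=snap(n);P=cloud(s);h=cv2.cvtColor(s['img'],cv2.COLOR_BGR2HSV)
    H,S,V=h[...,0],h[...,1],h[...,2]
    for nm,m in dict(green=(H>30)&(H<50)&(S>150)&(V>60),orange=(H>4)&(H<16)&(S>190)&(V>100),blue=(H>105)&(H<130)&(S>150)&(V>50),black=V<45).items():
        k,l,st,c=cv2.connectedComponentsWithStats((m&(P[...,0]>.1)&(P[...,0]<.9)&(P[...,2]>.01)&(P[...,2]<.15)).astype(np.uint8))
        for i in range(1,k):
            if st[i,4]>15:
                q=P[l==i]; print(n,nm,c[i].round(1),st[i,4],'mean',q.mean(0).round(4),'zp',np.percentile(q[:,2],[2,50,98]).round(4))
colours('top');colours('side')
E
```

```text
top [237 123  22  22 368] zmax 0.0340 c 737.1 56.6 wh 56.3 52.1 a 4.4
top [346 126   8  46 172] zmax 0.0096 c 719.0 -230.0 wh 132.0 16.2 a 5.9
top [ 173  146  121   87 6353] zmax 0.0920 c 575.5 86.0 wh 294.1 179.9 a 81.1
top [  0 155  22  59 958] zmax 0.0598 c 557.3 682.9 wh 136.9 18.1 a 2.0
top [332 199  34  66 857] zmax 0.0501 c 461.4 -238.3 wh 76.7 26.1 a 21.3
top [399 203  20  38 463] zmax 0.0279 c 523.1 -389.1 wh 94.8 29.1 a 10.0
top [259 268  53  11 458] zmax 0.0391 c 364.7 -72.1 wh 20.1 124.2 a 3.8
top [ 345  301   96   36 1583] zmax 0.0654 c 271.1 -345.6 wh 34.1 39.4 a 17.5
top [202 333  58  12 226] zmax 0.1993 c 211.5 31.1 wh 5.4 108.5 a 10.3
top [263 380  28  40 655] zmax 0.0627 c 41.5 -55.3 wh 39.8 14.5 a 8.0
side [ 466    0   94   48 2218] zmax 0.1369 c 1851.8 846.2 wh 17.9 208.8 a 0.7
side [  78   18   39   66 1163] zmax 0.1922 c 98.5 796.7 wh 44.5 38.0 a 0.5
side [ 209   41   50   42 1654] zmax 0.0630 c 547.8 782.5 wh 139.9 203.1 a 0.1
side [ 72  59  12  15 101] zmax 0.0241 c 4.1 909.4 wh 25.7 106.3 a 14.7
side [ 246  117   88  102 5975] zmax 0.0961 c 570.9 79.1 wh 280.
[... 1705 characters left out ...]
0.079  0.0803 0.0821]
side blue [283.9 177. ] 4435 mean [0.561  0.0431 0.0581] zp [0.0499 0.057  0.0741]
side black [283.  136.5] 120 mean [0.5965 0.1973 0.0619] zp [0.0426 0.0685 0.0719]
side black [ 83.  195.8] 779 mean [ 0.1646 -0.0236  0.1329] zp [0.1098 0.134  0.149 ]
side black [310.3 183.1] 77 mean [ 0.6094 -0.0023  0.0637] zp [0.0599 0.0639 0.0664]
side black [201.  233.3] 92 mean [ 0.3631 -0.0733  0.0367] zp [0.0325 0.0369 0.0398]
side black [ 71.  238.2] 21 mean [ 0.1012 -0.0008  0.0124] zp [0.0104 0.0125 0.0147]
side black [275.9 280.9] 202 mean [ 0.4804 -0.2311  0.0474] zp [0.0424 0.0478 0.05  ]
side black [150.  365.7] 620 mean [ 0.27   -0.3473  0.0625] zp [0.0563 0.063  0.0653]
```

```bash
cat >> h.py <<'E'
from scipy.spatial.transform import Rotation as Ro
def cur():
    o=robot.get_obs(); return np.array(o['tool_pos']),Ro.from_euler('xyz',o['ee_rot']),o
def go(p,R):
    """R: Rotation target or yaw"""
    if not isinstance(R,Ro): R=Ro.from_euler('xyz',[np.pi,0,R])
    p0,R0,o=cur()
    sh=R0.inv().apply(np.array(p)-p0)*100; rv=(R0.inv()*R).as_rotvec()
    print('row',rv.round(3).tolist(),sh.round(2).tolist(),'rows>=%.1f'%max(np.linalg.norm(sh)/5,np.degrees(np.linalg.norm(rv))/8.59),'t',round(o['time'],2))
E
python3 -c "
from h import *
go([.43,-.25,.25],.41)"
```

```text
row [-0.0, -0.0, -0.119] [34.03, -18.71, -4.47] rows>=7.8 t 0.35
```

Call:
{"op": "drive_tool", "data": {"series": [[[0,0,-0.03,8,-4.5,-4.5,100],[0,0,-0.12,17,-9,-4.5,100],[0,0,-0.12,26,-14,-4.5,100],[0,0,-0.12,34,-18.7,-4.5,100],[0,0,-0.12,34,-18.7,-4.5,100],[0,0,-0.12,34,-18.7,-4.5,100],[0,0,-0.12,34,-18.7,-4.5,100],[0,0,-0.12,34,-18.7,-4.5,100],[0,0,-0.12,34,-18.7,-4.5,100],[0,0,-0.12,34,-18.7,-4.5,100],[0,0,-0.12,34,-18.7,-4.5,100]]]}}

```text
time: 1.45
tool_pos: [0.4291, -0.2509, 0.2502]
ee_rot: [-3.141, 0.001, 0.41]
wrist_force: [0.0, -0.4, -0.5]
width: 0.0941
```

```bash
python3 - <<'E'
from m import *
s=snap('wrist','w1'); snap('top','t1')
p,R,o=cur(); print(p,R.as_euler('xyz'),o['time'])
clusters('wrist',.004,.2)
P=cloud(s);h=cv2.cvtColor(s['img'],cv2.COLOR_BGR2HSV)
for nm,m in dict(green=(h[...,0]>30)&(h[...,0]<50)&(h[...,1]>150),black=(h[...,2]<45)).items():
    k,l,st,c=cv2.connectedComponentsWithStats((m&(P[...,2]>.01)&(P[...,2]<.07)).astype(np.uint8))
    for i in range(1,k):
        if st[i,4]>60: print(nm,c[i].round(),st[i,4],P[l==i].mean(0).round(4),np.median(P[l==i][:,2]))
E
```

```text
[ 0.42888102 -0.25133608  0.25022468] [-3.14114369e+00  3.19824245e-04  4.08356841e-01] 1.55
wrist [   0    0  155   86 7969] zmax 0.0747 c 487.1 -9.6 wh 73.3 147.8 a 28.3
wrist [335   0  10   5  31] zmax 0.0066 c 651.8 -233.8 wh 4.3 10.5 a 20.2
wrist [ 263   61   27  149 3505] zmax 0.0489 c 481.7 -226.8 wh 29.1 25.4 a 23.5
wrist [ 381  120   49   80 2136] zmax 0.0254 c 521.6 -386.6 wh 94.7 28.8 a 10.2
wrist [  67  151  112   50 2401] zmax 0.0381 c 363.8 -70.7 wh 20.2 23.4 a 5.7
wrist [ 209  290  163   22 2281] zmax 0.0483 c 271.3 -286.3 wh 9.9 114.2 a 21.5
green [277.  93.] 586 [ 0.5293 -0.2081  0.0308] 0.030810823443607388
green [ 81. 164.] 133 [ 0.3584 -0.0197  0.0241] 0.024207832716990816
green [103. 171.] 112 [ 0.3609 -0.0473  0.0244] 0.02427811625717577
```

View pics/w1.png

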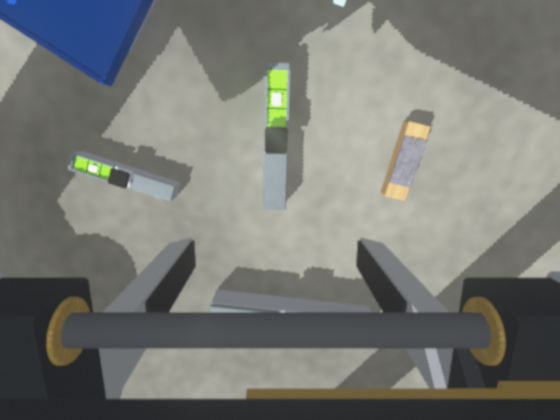

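The wrist view shows the middle level upright in the image at (276,137), with its pad at (276,140) and vial at (277,93). The buffer at (407,160) is well clear of it. I'll refine the level's centre and yaw, then fit the tray and knob.

```bash
python3 - <<'E'
from m import *
for n in ['wrist','side','top']:
    s=snap(n);P=cloud(s)
    d=P[...,:2]-np.array([.481,-.228]);th=.405
    x=d@[np.cos(th),np.sin(th)];y=d@[-np.sin(th),np.cos(th)]
    m=(abs(x)<.11)&(abs(y)<.03)&(P[...,2]>.026)&(P[...,2]<.06)
    q=P[m][:,:2].astype(np.float32)*1000
    print(n,cv2.minAreaRect(q),m.sum(), 'ztop',np.median(P[m&(P[...,2]<.041)&(P[...,2]>.032)][:,2]), 'pad', np.median(P[m&(P[...,2]>.043)],axis=0))
for n in ['side','top']:
    s=snap(n);P=cloud(s);h=cv2.cvtColor(s['img'],cv2.COLOR_BGR2HSV)
    b=(h[...,0]>105)&(h[...,0]<130)&(h[...,1]>150)
    near=(abs(P[...,0]-.57)<.14)&(abs(P[...,1]-.045)<.14)
    a=b&near&(P[...,2]>.04)&(P[...,2]<.09)
    print(n,'tray rect',cv2.minAreaRect(P[a][:,:2].astype(np.float32)*1000))
    # floor plane
    c=np.array([.567,.042]);th=np.radians(81.4);ey=np.array([np.cos(th),np.sin(th)]);ex=np.array([ey[1],-ey[0]])
    X=(P[...,:2]-c)@ex;Y=(P[...,:2]-c)@ey
    f=b&(X>-.075)&(X<.0)&(abs(Y)<.095)&(P[...,2]>.03)&(P[...,2]<.07)
    A=np.c_[X[f],Y[f],np.ones(f.sum())];co=np.linalg.lstsq(A,P[f][:,2],rcond=None)[0];r=A@co-P[f][:,2]
    g=abs(r)<.004;co=np.linalg.lstsq(A[g],P[f][:,2][g],rcond=None)[0];print('floor slopeX,slopeY,z',co,g.sum())
    o=(h[...,0]>3)&(h[...,0]<18)&(h[...,1]>170)&(abs(P[...,0]-.59)<.05)&(abs(P[...,1]-.205)<.05)
    for lo in (.098,.08):
        q=P[o&(P[...,2]>lo)]; print('knob',lo,cv2.minAreaRect(q[:,:2].astype(np.float32)*1000),len(q),q[:,2].max())
    im=cv2.resize(s['img'][100:220,150:360] if n=='side' else s['img'][130:250,150:360],None,fx=3.5,fy=3.5,interpolation=2);cv2.imwrite(f'pics/{n}_tray.png',im)
E
```

```text
wrist ((481.6535949707031, -227.1210174560547), (169.88645935058594, 27.963991165161133), 22.33194923400879) 3505 ztop 0.036054878141190905 pad [ 0.48185127 -0.22682096  0.04781278]
side ((479.90863037109375, -228.1455078125), (169.5817108154297, 31.11635971069336), 22.82628059387207) 1546 ztop 0.03587903238296904 pad [ 0.47985737 -0.23053469  0.04772923]
top ((527.1182861328125, -211.49964904785156), (75.67788696289062, 29.37711524963379), 22.362306594848633) 304 ztop 0.034942439419692446 pad [ 0.49731593 -0.22984622  0.04706671]
side tray rect ((566.7117919921875, 47.23420715332031), (217.05625915527344, 178.38783264160156), 81.07467651367188)
floor slopeX,slopeY,z [ 0.00206083 -0.05258159  0.05582357] 376
knob 0.098 ((591.3993530273438, 207.7073974609375), (13.599637031555176, 45.47795867919922), 88.32566833496094) 90 0.10876247972738394
knob 0.08 ((591.4637451171875, 207.15402221679688), (14.135307312011719, 45.71685028076172), 85.85597229003906) 181 0.10876247972738394
top tray rect ((568.54296875, 46.95420837402344), (213.19464111328125, 177.8068389892578), 80.81214141845703)
floor slopeX,slopeY,z [ 0.00123005 -0.0511095   0.05557352] 2022
knob 0.098 ((590.3613891601562, 209.01336669921875), (13.817988395690918, 37.8161506652832), 89.07191467285156) 88 0.10953099201958366
knob 0.08 ((590.5360107421875, 208.85617065429688), (14.14418888092041, 39.223445892333984), 89.181884765625) 108 0.10953099201958366
```

View pics/side_tray.png

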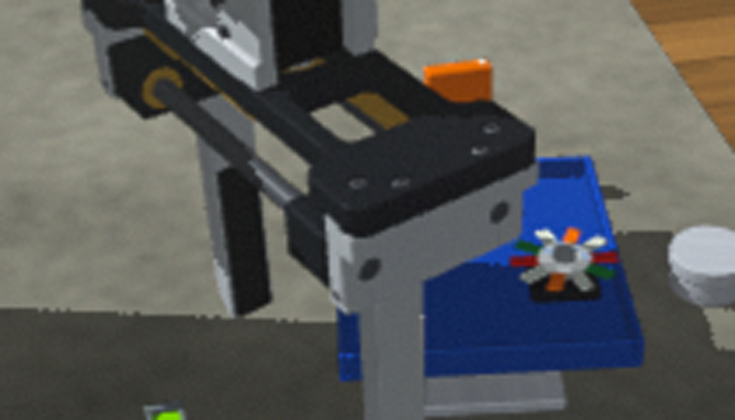

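View pics/top_tray.png

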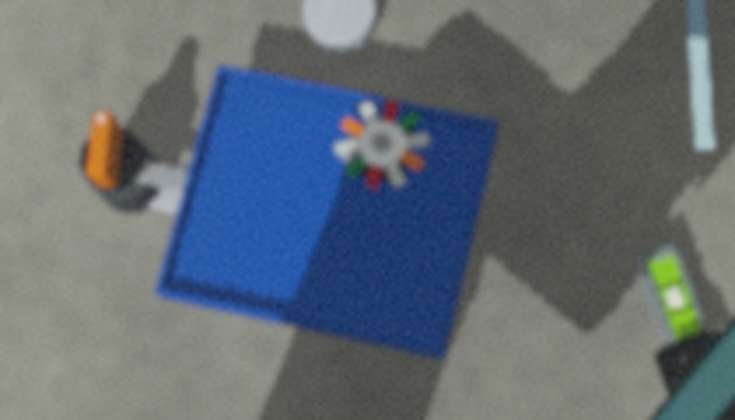

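The overview crops agree: the tray's knob end is about 0.052 rad low, the knob bar lies near world x, and the level is at (0.4815, −0.227) with yaw 0.39. I'll go for the grasp.

```bash
python3 -c "
from h import *
go([.4815,-.2272,.09],.39);go([.4815,-.2272,.011],.39)"
```

```text
row [-0.0, -0.0, 0.02] [5.71, -0.07, 16.03] rows>=3.4 t 1.85
row [-0.0, -0.0, 0.02] [5.71, -0.07, 23.93] rows>=4.9 t 1.85
```

Call:
{"op": "drive_tool", "data": {"series": [[[0,0,0.02,5.7,-0.07,4,65],[0,0,0.02,5.7,-0.07,8,65],[0,0,0.02,5.7,-0.07,12,65],[0,0,0.02,5.7,-0.07,15,65],[0,0,0.02,5.7,-0.07,17,65],[0,0,0.02,5.7,-0.07,19,65],[0,0,0.02,5.7,-0.07,21,65],[0,0,0.02,5.7,-0.07,22.5,65],[0,0,0.02,5.7,-0.07,23.5,65],[0,0,0.02,5.7,-0.07,23.9,65],[0,0,0.02,5.7,-0.07,23.9,65],[0,0,0.02,5.7,-0.07,23.9,65]]]}}

```text
time: 3.05
tool_pos: [0.482, -0.2277, 0.0122]
ee_rot: [3.141, -0.001, 0.39]
wrist_force: [-0.3, 0.2, 0.4]
width: 0.061
```

```bash
python3 -c "
from h import *
print(cur()[0],cur()[2]['wrist_force']);snap('side','s2')"
```

```text
[ 0.48204922 -0.22766888  0.01224653] [-0.31406424  0.16808235  0.42385478]
```

View pics/s2.png

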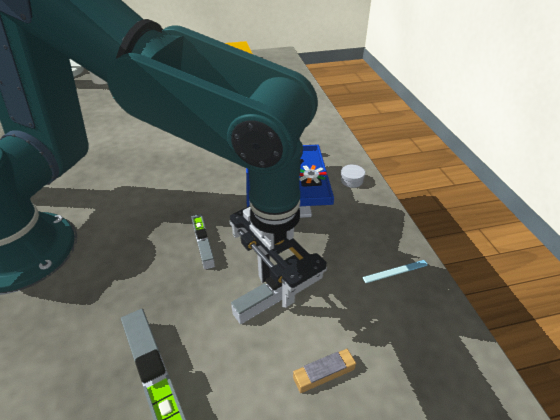

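The side view shows the fingers straddling the middle level at about (280,285). I'll close the fingers, then lift.

Call:
{"op": "drive_tool", "data": {"series": [[[0,0,0,0,0,0,0],[0,0,0,0,0,0,0],[0,0,0,0,0,0,0],[0,0,0,0,0,0,0],[0,0,0,0,0,0,0],[0,0,0,0,0,0,0],[0,0,0,0,0,0,0],[0,0,0,0,0,0,0],[0,0,0,0,0,-1,0],[0,0,0,0,0,-3,0],[0,0,0,0,0,-6,0],[0,0,0,0,0,-10,0],[0,0,0,0,0,-13,0],[0,0,0,0,0,-14,0],[0,0,0,0,0,-14,0],[0,0,0,0,0,-14,0]]]}}

```text
time: 4.7
tool_pos: [0.4809, -0.2271, 0.1504]
ee_rot: [-3.14, 0.001, 0.39]
wrist_force: [0.4, 0.4, -2.8]
width: 0.0276
```

```bash
python3 - <<'E'
from h import *
p,R,o=cur(); print(p,o['ee_rot'],o['width'],o['wrist_force'])
s=snap('side','s3'); snap('wrist','w3')
# target: placement, level x along tray y, tilt with tray
th=1.414; ey=np.array([np.cos(th),np.sin(th)]);ex=np.array([ey[1],-ey[0]])
c=np.array([.5675,.047])-.042*ex
print('place',c)
Rt=Ro.from_euler('z',th)*Ro.from_euler('y',.051)*Ro.from_euler('x',np.pi)  # x axis dips at knob end
print(Rt.as_matrix())
go([*c,.16],Rt)
E
```

```text
[ 0.48090958 -0.22705238  0.15037717] [-3.13998713e+00  8.17911864e-04  3.89580077e-01] 0.02761406094773359 [ 0.35912009  0.3833271  -2.7947384 ]
place [0.52601523 0.05355849]
[[ 1.55951606e-01  9.87732620e-01 -7.96043479e-03]
 [ 9.86448352e-01 -1.56154641e-01 -5.03525292e-02]
 [-5.09778944e-02  1.14491749e-16 -9.98699782e-01]]
row [-0.03, -0.046, -1.024] [14.85, -24.21, -1.0] rows>=6.8 t 4.8
```

View pics/s3.png

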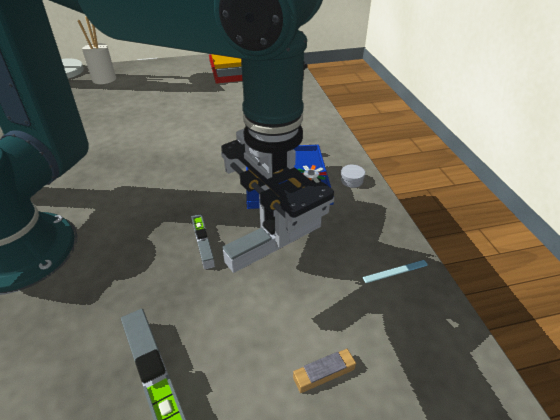

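View pics/w3.png

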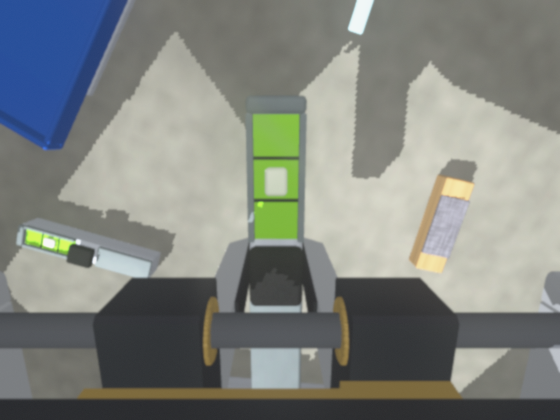

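The wrist view shows the level held squarely, with the bubble at (276,181) between its lines at rows 157 and 200. I'll carry it over the strip.

Call:
{"op": "drive_tool", "data": {"series": [[[0,0,-0.13,3,-4,-1,0],[0,0,-0.26,5,-8,-1,0],[0,0,-0.39,8,-12,-1,0],[-0.01,-0.01,-0.52,10,-16,-1,0],[-0.02,-0.02,-0.65,12,-20,-1,0],[-0.03,-0.03,-0.78,14,-23,-1,0],[-0.03,-0.046,-0.91,14.85,-24.2,-1,0],[-0.03,-0.046,-1.024,14.85,-24.2,-1,0],[-0.03,-0.046,-1.024,14.85,-24.2,-1,0],[-0.03,-0.046,-1.024,14.85,-24.2,-1,0],[-0.03,-0.046,-1.024,14.85,-24.2,-1,0],[-0.03,-0.046,-1.024,14.85,-24.2,-1,0]]]}}

```text
time: 6.0
tool_pos: [0.5259, 0.0528, 0.1597]
ee_rot: [-3.141, 0.051, 1.412]
wrist_force: [-0.2, -0.7, -3.1]
width: 0.0277
```

```bash
python3 - <<'E'
from h import *
p,R,o=cur(); print(p,o['ee_rot'],o['wrist_force'])
s=snap('wrist','w4'); snap('side','s4'); print(R.as_matrix()[:,0])
c=[.526,.0536]
Rt=Ro.from_euler('z',1.414)*Ro.from_euler('y',.051)*Ro.from_euler('x',np.pi)
go([*c,.069],Rt)
E
```

```text
[0.52590787 0.05282229 0.15970021] [-3.14143746  0.05089791  1.41185674] [-0.23563882 -0.69235878 -3.10702671]
[ 0.15806629  0.98611697 -0.05087594]
row [0.0, -0.0, -0.002] [0.53, -0.02, 9.08] rows>=1.8 t 6.1
```

View pics/w4.png

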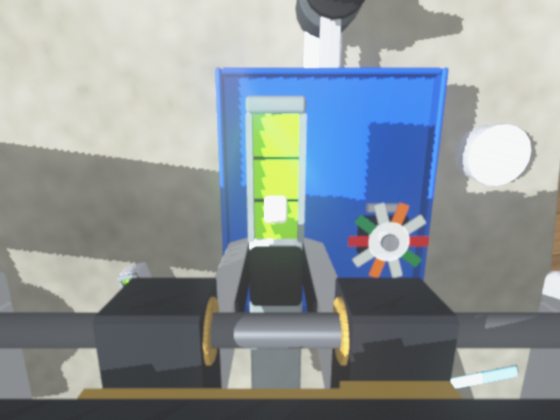

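View pics/s4.png

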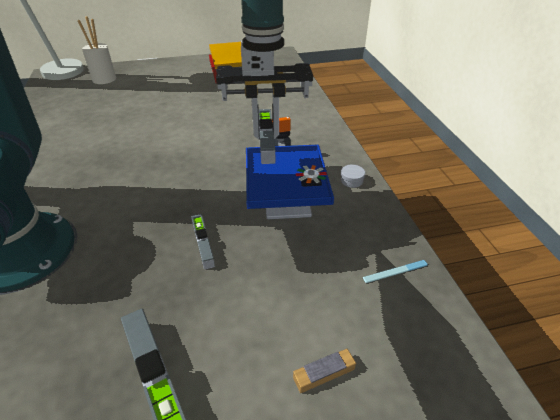

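The wrist view shows the level (vial at (276,175)) above the tray's left half, parallel to the walls and clear of the wheel. I'll lower it.

Call:
{"op": "drive_tool", "data": {"series": [[[0,0,0,0.2,0,2,0],[0,0,0,0.4,0,4,0],[0,0,0,0.5,0,6,0],[0,0,0,0.5,0,7.5,0],[0,0,0,0.5,0,8.5,0],[0,0,0,0.5,0,8.9,0],[0,0,0,0.5,0,9.1,0],[0,0,0,0.5,0,9.1,0],[0,0,0,0.5,0,9.1,0]]]}}

```text
time: 7.0
tool_pos: [0.5268, 0.0533, 0.0698]
ee_rot: [3.139, 0.05, 1.412]
wrist_force: [-0.2, 0.0, -2.5]
width: 0.0275
```

```bash
python3 -c "
from h import *
p,R,o=cur(); print(p,o['ee_rot'],o['wrist_force'],o['wrist_torque']);snap('side','s5')
im=cv2.imread('pics/s5.png')[90:220,200:380];cv2.imwrite('pics/s5c.png',cv2.resize(im,None,fx=4,fy=4))"
```

```text
[0.52682381 0.05331519 0.06982155] [3.13947032 0.05045622 1.4122732 ] [-0.19793387  0.03828472 -2.50650613] [ 0.02736073 -0.09892412 -0.02342562]
```

View pics/s5c.png

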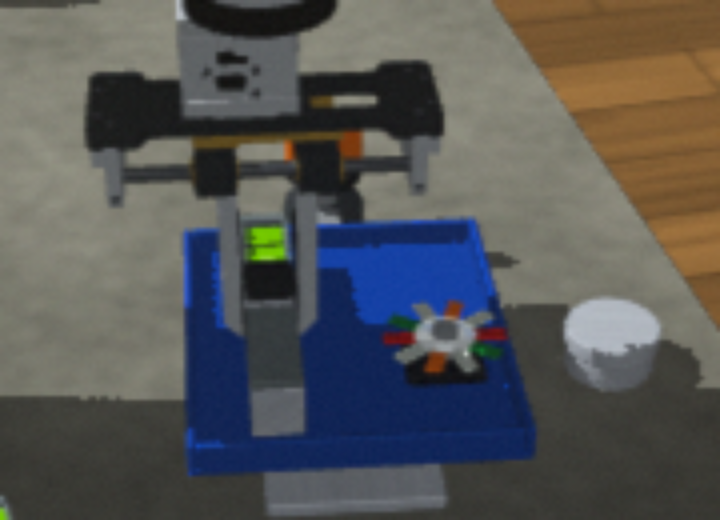

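The level is inside the tray with its near end clear of the wall. I'll lower another 1.5 mm or so until the force changes.

Call:
{"op": "drive_tool", "data": {"series": [[[0,0,0,0,0,0.05,0],[0,0,0,0,0,0.1,0],[0,0,0,0,0,0.15,0],[0,0,0,0,0,0.15,0]]]}}

```text
time: 7.45
tool_pos: [0.5267, 0.0533, 0.0683]
ee_rot: [3.14, 0.05, 1.412]
wrist_force: [-0.5, 0.8, -3.1]
width: 0.0279
```

Call:
{"op": "drive_tool", "data": {"series": [[[0,0,0,0,0,0.05,0],[0,0,0,0,0,0.1,0],[0,0,0,0,0,0.15,0],[0,0,0,0,0,0.15,0]]]}}

```text
time: 7.85
tool_pos: [0.5267, 0.0532, 0.0674]
ee_rot: [3.139, 0.05, 1.412]
wrist_force: [-2.4, 0.2, 2.3]
width: 0.0278
```

There is contact now: vertical force went from −3 to +2.3 N. Releasing with a limited opening, then rising.

Call:
{"op": "drive_tool", "data": {"series": [[[0,0,0,0,0,0,45],[0,0,0,0,0,0,52],[0,0,0,0,0,0,52],[0,0,0,0,0,0,52],[0,0,0,0,0,0,52],[0,0,0,0,0,-1,52],[0,0,0,0,0,-3,52],[0,0,0,0,0,-6,52],[0,0,0,0,0,-9,52],[0,0,0,0,0,-12,52],[0,0,0,0,0,-13,52],[0,0,0,0,0,-13,52],[0,0,0,0,0,-13,52]]]}}

```text
time: 9.15
tool_pos: [0.5269, 0.0597, 0.1961]
ee_rot: [3.141, 0.051, 1.412]
wrist_force: [-0.1, -0.2, -0.8]
width: 0.0487
```

```bash
python3 - <<'E'
from h import *
p,R,o=cur(); print(p,o['ee_rot'],o['wrist_force'],o['time'])
s=snap('wrist','w6'); s2=snap('side','s6'); im=s2['img'][90:220,200:380];cv2.imwrite('pics/s6c.png',cv2.resize(im,None,fx=4,fy=4))
E
```

```text
[0.52691702 0.0596997  0.196055  ] [3.1412065  0.05078576 1.41237148] [-0.11682431 -0.24033211 -0.76094267] 9.15
```

View pics/w6.png

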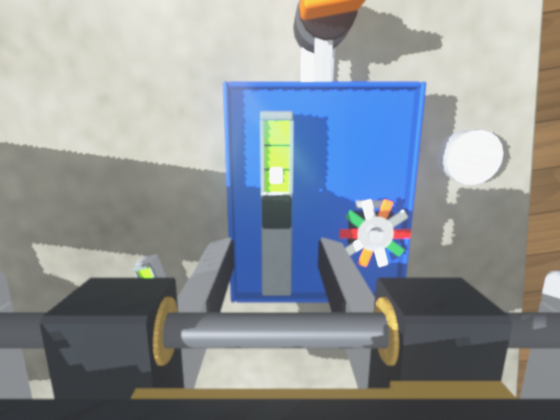

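View pics/s6c.png

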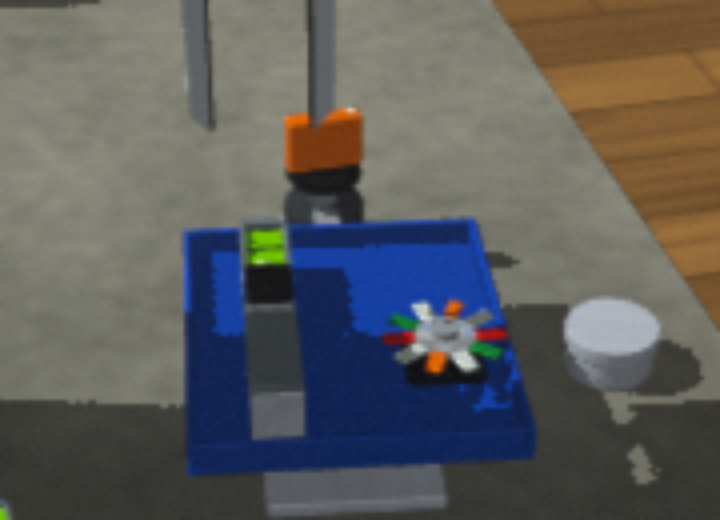

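The wrist view shows the level lying free in the left strip with its bubble at (276,176), pushed to the middle-side end. The level and tray have the same tilt. The knob is at (330,8). I'll move to view the knob with the tool turned ready for a clockwise turn.

```bash
python3 - <<'E'
from h import *
s=snap('wrist');P=cloud(s)
d=P[...,:2]-np.array([.5267,.053]);th=1.412
x=d@[np.cos(th),np.sin(th)];y=d@[-np.sin(th),np.cos(th)]
m=(abs(x)<.1)&(abs(y)<.03)&(P[...,2]>.08)&(P[...,2]<.115)
print(cv2.minAreaRect(P[m][:,:2].astype(np.float32)*1000))
h=cv2.cvtColor(s['img'],cv2.COLOR_BGR2HSV)
k=m&(h[...,2]<60)
print('pad',np.median(P[k&(P[...,2]>.095)],axis=0),k.sum())
go([.635,.208,.22],3.11)
E
```

```text
((526.3461303710938, 54.978858947753906), (169.74607849121094, 28.066879272460938), 80.93021392822266)
pad [nan nan nan] 0
row [-0.045, 0.037, -1.697] [16.21, 8.37, -3.34] rows>=11.3 t 9.3
  return _methods._mean(a, axis=axis, dtype=dtype,
  ret = um.true_divide(
```

Call:
{"op": "drive_tool", "data": {"series": [[[0,0,0,0,0,-3.3,52],[-0.045,0.037,-0.15,4,2,-3.3,52],[-0.045,0.037,-0.3,8,4,-3.3,52],[-0.045,0.037,-0.45,12,6,-3.3,52],[-0.045,0.037,-0.6,16.2,8.4,-3.3,52],[-0.045,0.037,-0.75,16.2,8.4,-3.3,52],[-0.045,0.037,-0.9,16.2,8.4,-3.3,52],[-0.045,0.037,-1.05,16.2,8.4,-3.3,52],[-0.045,0.037,-1.2,16.2,8.4,-3.3,52],[-0.045,0.037,-1.35,16.2,8.4,-3.3,52],[-0.045,0.037,-1.5,16.2,8.4,-3.3,52],[-0.045,0.037,-1.65,16.2,8.4,-3.3,52],[-0.045,0.037,-1.7,16.2,8.4,-3.3,52],[-0.045,0.037,-1.7,16.2,8.4,-3.3,52],[-0.045,0.037,-1.7,16.2,8.4,-3.3,52],[-0.045,0.037,-1.7,16.2,8.4,-3.3,52]]]}}

```text
time: 10.9
tool_pos: [0.6351, 0.2078, 0.2189]
ee_rot: [-3.142, -0.001, 3.112]
wrist_force: [0.1, 0.0, -0.4]
width: 0.0491
```

```bash
cat > k.py <<'E'
from h import *
def knob(n,f=None):
    s=snap(n,f);P=cloud(s);h=cv2.cvtColor(s['img'],cv2.COLOR_BGR2HSV)
    o=(h[...,0]>3)&(h[...,0]<18)&(h[...,1]>150)&(abs(P[...,0]-.59)<.05)&(abs(P[...,1]-.208)<.05)
    q=P[o&(P[...,2]>.097)]; print(n,'knob',cv2.minAreaRect(q[:,:2].astype(np.float32)*1000),len(q),q[:,2].max())
E
python3 - <<'E'
from k import *
p,R,o=cur(); print(p,o['ee_rot'],o['joint_positions'],o['time'])
for n in ['wrist','side','top']: knob(n,n+'7')
E
```

```text
[0.63507375 0.20777152 0.21893178] [-3.14158760e+00 -9.96979947e-04  3.11187926e+00] [ 2.31245399e-01  3.55546660e-01  1.02418095e+00  2.57066493e-04
  1.76282957e+00 -1.30978860e+00] 10.9
wrist knob ((591.415771484375, 211.64833068847656), (52.22191619873047, 13.722416877746582), 0.7690824270248413) 718 0.3985054177029404
side knob ((592.1474609375, 209.15773010253906), (46.04348373413086, 17.563024520874023), 1.902025818824768) 105 0.10826184906826732
top knob ((591.7899780273438, 208.70411682128906), (41.139259338378906, 15.354551315307617), 3.3419480323791504) 90 0.10931326697058741
```

View pics/wrist7.png

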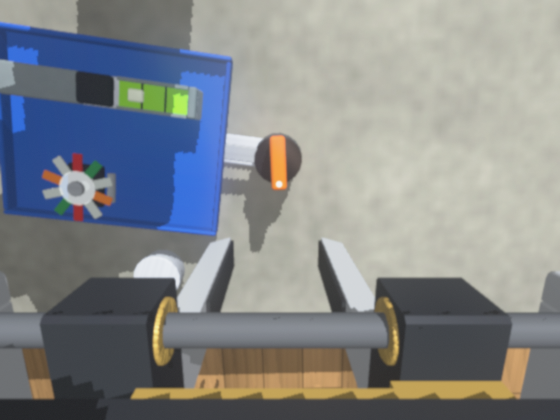

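The wrist view shows the knob bar at (279,162), nearly aligned with the jaws, with the tin below it at (158,275).

```bash
python3 - <<'E'
from k import *
s=snap('wrist');P=cloud(s);h=cv2.cvtColor(s['img'],cv2.COLOR_BGR2HSV)
o=(h[...,0]>3)&(h[...,0]<18)&(h[...,1]>150)&(P[...,2]>.09)&(P[...,2]<.115)&(abs(P[...,1]-.21)<.06)
v,u=np.nonzero(o);r=cv2.minAreaRect(np.c_[u,v].astype(np.float32));print(r)
q=P[o];print(np.percentile(q[:,2],[1,50,99]),cv2.minAreaRect(q[:,:2].astype(np.float32)*1000))
t=q[q[:,2]>.1035];print(cv2.minAreaRect(t[:,:2].astype(np.float32)*1000),len(t))
go([.5915,.2095,.13],3.12);go([.5915,.2095,.0775],3.12)
E
```

```text
((277.7149353027344, 162.51358032226562), (51.513057708740234, 15.173282623291016), 87.27368927001953)
[0.10300658 0.10586354 0.10777925] ((594.1737670898438, 211.70433044433594), (45.497413635253906, 13.77443790435791), 0.8779405355453491)
((594.1740112304688, 211.53701782226562), (45.511470794677734, 13.514826774597168), 1.0116134881973267) 703
row [0.0, 0.0, -0.008] [4.38, 0.04, 8.96] rows>=2.0 t 11.1
row [0.0, 0.0, -0.008] [4.38, 0.04, 14.21] rows>=3.0 t 11.1
```

Call:
{"op": "drive_tool", "data": {"series": [[[0,0,-0.04,2,0.2,4,52],[0,0,-0.04,4.3,0.25,7,52],[0,0,-0.04,4.3,0.25,9,52],[0,0,-0.04,4.3,0.25,10.5,52],[0,0,-0.04,4.3,0.25,12,52],[0,0,-0.04,4.3,0.25,13,52],[0,0,-0.04,4.3,0.25,13.7,52],[0,0,-0.04,4.3,0.25,14.1,52],[0,0,-0.04,4.3,0.25,14.1,52],[0,0,-0.04,4.3,0.25,14.1,52]]]}}

```text
time: 12.1
tool_pos: [0.5929, 0.2117, 0.0793]
ee_rot: [3.141, 0.001, -3.131]
wrist_force: [0.0, 0.4, -0.4]
width: 0.0489
```

```bash
python3 -c "
from h import *
p,R,o=cur(); print(p,o['ee_rot'],o['wrist_force'],o['wrist_torque']);snap('wrist','w8');snap('side','s8')
im=cv2.imread('pics/s8.png')[60:200,200:380];cv2.imwrite('pics/s8c.png',cv2.resize(im,None,fx=4,fy=4))"
```

```text
[0.59287235 0.21167574 0.07930034] [ 3.14104296e+00  1.26991165e-03 -3.13084711e+00] [ 0.02588032  0.39664159 -0.44697031] [ 0.02908994 -0.13941762 -0.02224213]
```

View pics/s8c.png

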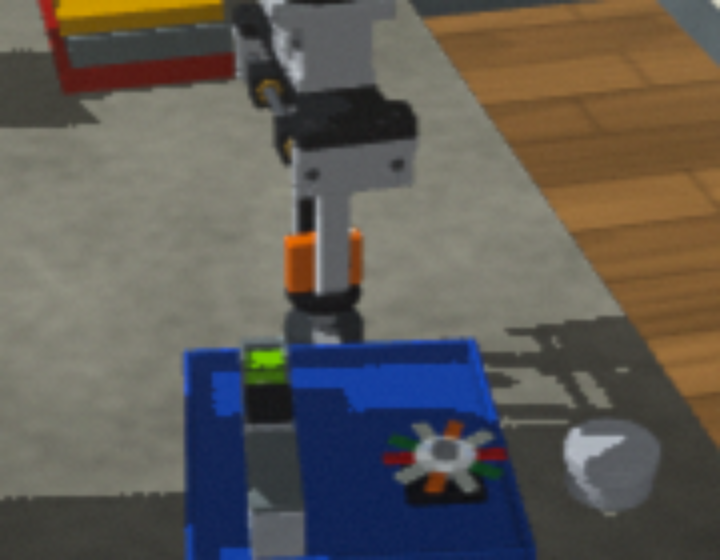

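View pics/w8.png

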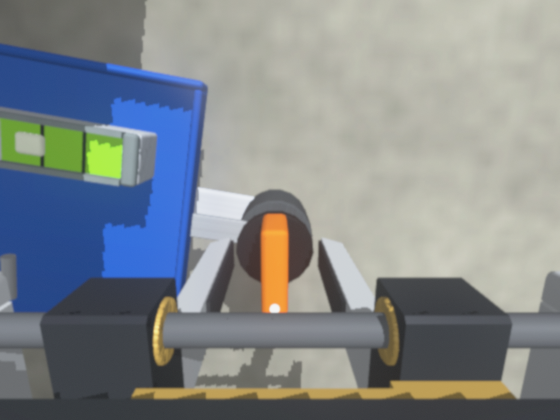

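The wrist view shows the bar centred between the jaws at (275,270), and the vial is visible with the bubble at (30,143) left of the line at x=44. I'll close the fingers.

Call:
{"op": "drive_tool", "data": {"series": [[[0,0,0,0,0,0,15],[0,0,0,0,0,0,0],[0,0,0,0,0,0,0],[0,0,0,0,0,0,0],[0,0,0,0,0,0,0],[0,0,0,0,0,0,0],[0,0,0,0,0,0,0]]]}}

```text
time: 12.9
tool_pos: [0.5929, 0.2111, 0.0795]
ee_rot: [-3.141, 0.001, -3.131]
wrist_force: [-0.8, -3.0, 0.9]
width: 0.0139
```

Call:
{"op": "drive_tool", "data": {"series": [[[0,0,0.06,0,-0.05,0,0],[0,0,0.16,0,-0.05,0,0],[0,0,0.26,0,-0.05,0,0],[0,0,0.36,0,-0.05,0,0],[0,0,0.46,0,-0.05,0,0],[0,0,0.56,0,-0.05,0,0],[0,0,0.6,0,-0.05,0,0],[0,0,0.6,0,-0.05,0,0]]]}}

```text
time: 13.7
tool_pos: [0.5932, 0.212, 0.0795]
ee_rot: [3.138, 0.001, 2.553]
wrist_force: [1.0, 3.8, -1.3]
width: 0.0139
```

```bash
cat > tray.py <<'E'
from h import *
def tilt(n='side'):
    s=snap(n);P=cloud(s);h=cv2.cvtColor(s['img'],cv2.COLOR_BGR2HSV)
    b=(h[...,0]>105)&(h[...,0]<130)&(h[...,1]>150)
    c=np.array([.5675,.047]);th=1.413;ey=np.array([np.cos(th),np.sin(th)]);ex=np.array([ey[1],-ey[0]])
    X=(P[...,:2]-c)@ex;Y=(P[...,:2]-c)@ey
    f=b&(X>-.07)&(X<.075)&(abs(Y)<.09)&(P[...,2]>.03)&(P[...,2]<.075)
    A=np.c_[X[f],Y[f],np.ones(f.sum())];Z=P[f][:,2];g=np.ones(len(Z),bool)
    for _ in range(4):
        co=np.linalg.lstsq(A[g],Z[g],rcond=None)[0];g=abs(A@co-Z)<.003
    print(n,'slope',co.round(4),g.sum())
E
python3 - <<'E'
from tray import *
p,R,o=cur(); print(p,o['ee_rot'],o['wrist_force'],o['wrist_torque'],o['joint_positions'][5])
tilt('side');tilt('top');snap('wrist','w9')
E
```

```text
[0.59318958 0.21201869 0.07951213] [3.13843305e+00 7.78810620e-04 2.55275966e+00] [ 1.02519285  3.76612458 -1.26947138] [ 0.47198841 -0.37489195 -0.04082015] -0.7296702284516131
side slope [-0.0012 -0.0327  0.0554] 1852
top slope [ 0.0017 -0.0322  0.0552] 1947
```

View pics/w9.png

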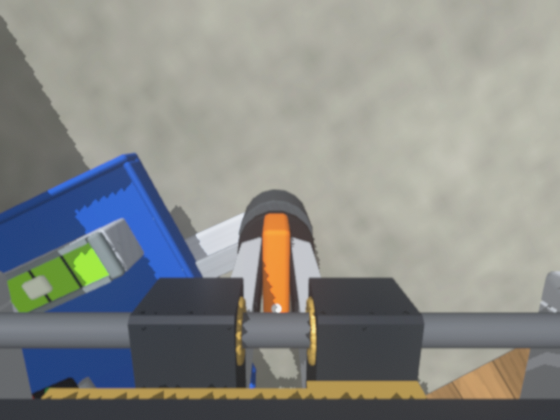

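The tray tilt is down to −0.0325, as expected, and the bar is turning with the jaws. About 1.05 rad remains.

Call:
{"op": "drive_tool", "data": {"series": [[[0,0,0.08,0,0,0,0],[0,0,0.18,0,0,0,0],[0,0,0.28,0,0,0,0],[0,0,0.38,0,0,0,0],[0,0,0.48,0,0,0,0],[0,0,0.58,0,0,0,0],[0,0,0.68,0,0,0,0],[0,0,0.78,0,0,0,0],[0,0,0.88,0,0,0,0],[0,0,0.96,0,0,0,0],[0,0,1.02,0,0,0,0],[0,0,1.04,0,0,0,0],[0,0,1.04,0,0,0,0],[0,0,1.04,0,0,0,0]]]}}

```text
time: 15.25
tool_pos: [0.5949, 0.2129, 0.0795]
ee_rot: [3.136, -0.004, 1.514]
wrist_force: [5.3, 4.3, -3.3]
width: 0.014
```

```bash
python3 - <<'E'
from tray import *
p,R,o=cur(); print(p,o['ee_rot'],o['wrist_force'],o['wrist_torque'],o['joint_positions'][5])
tilt('side');tilt('top');s=snap('top','t10');snap('wrist','w10')
s=snap('side');cv2.imwrite('pics/s10c.png',cv2.resize(s['img'][60:210,200:380],None,fx=4,fy=4,interpolation=2))
E
```

```text
[0.59487375 0.21285699 0.07952897] [ 3.13562219 -0.00437755  1.51403093] [ 5.3400698   4.31172339 -3.34753417] [ 0.52549276 -0.80027629 -0.0712262 ] 0.3091463213392508
side slope [-0.0018 -0.002   0.0554] 1973
top slope [-0.0008 -0.0006  0.0552] 1983
```

View pics/s10c.png

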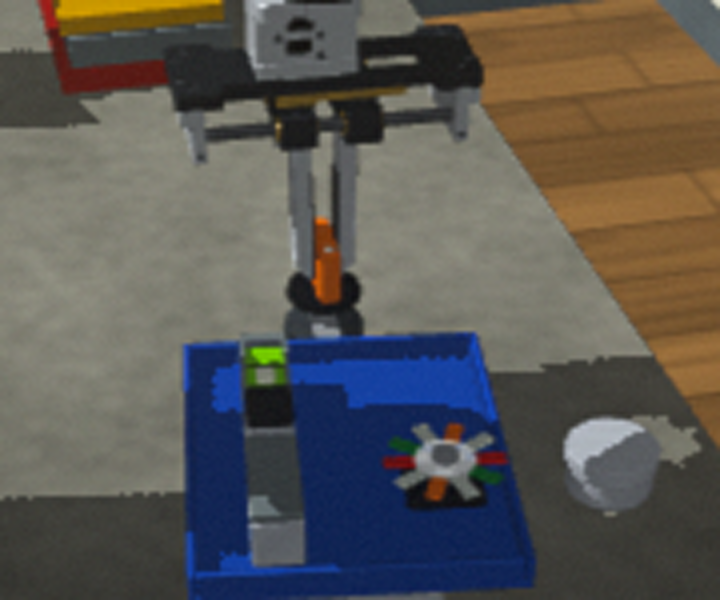

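View pics/w10.png

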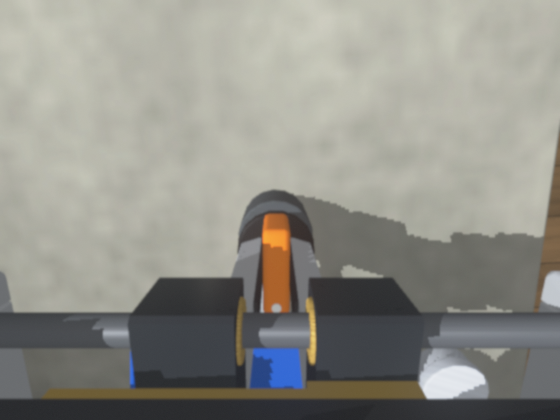

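Call:
{"op": "drive_tool", "data": {"series": [[[0,0,0,0,0,0,0],[0,0,0,0,0,0,0],[0,0,0,0,0,0,0],[0,0,0,0,0,0,0],[0,0,0,0,0,0,0],[0,0,0,0,0,0,0],[0,0,0,0,0,0,0],[0,0,0,0,0,0,0]]]}}

```text
time: 16.3
tool_pos: [0.5949, 0.2129, 0.0795]
ee_rot: [3.135, -0.004, 1.514]
wrist_force: [2.4, 2.9, -1.2]
width: 0.0136
```

```bash
python3 - <<'E'
from tray import *
for i in range(2): tilt('side');tilt('top')
s=snap('side');a=cv2.resize(s['img'][138:172,250:284],None,fx=12,fy=12,interpolation=cv2.INTER_NEAREST)
t=snap('top');P=cloud(t)
b=cv2.resize(t['img'][190:224,210:244],None,fx=12,fy=12,interpolation=cv2.INTER_NEAREST)
cv2.imwrite('pics/ab.png',np.hstack([a,b[:, :380]]))
E
```

```text
side slope [-0.0015 -0.0021  0.0554] 1961
top slope [-0.0013 -0.0012  0.0552] 1985
side slope [-0.0011 -0.002   0.0554] 1979
top slope [-0.0035 -0.0022  0.0552] 1963
```

View pics/ab.png

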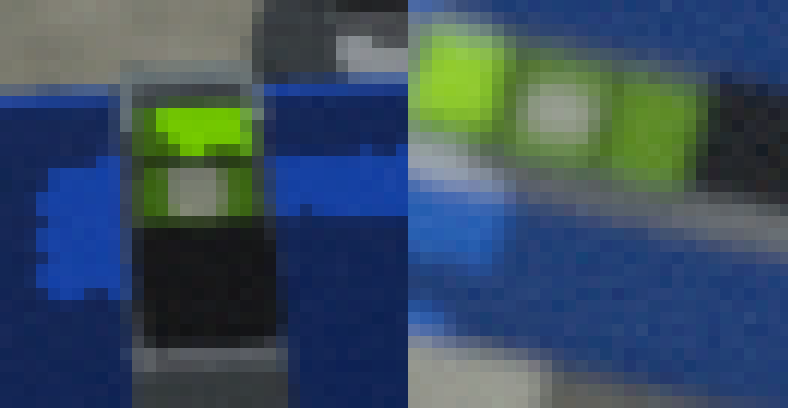

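The top-view zoom (right half) shows the bubble at crop x≈558, midway between the lines at about 505 and 612. I'll release the knob, rise, and check with the wrist camera.

Call:
{"op": "drive_tool", "data": {"series": [[[0,0,0,0,0,0,25],[0,0,0,0,0,0,45],[0,0,0,0,0,0,45],[0,0,0,0,0,0,45],[0,0,0,0,0,-1,45],[0,0,0,0,0,-3,45],[0,0,0,-2,0,-6,45],[0,0,0,-6,0,-10,45],[0,0,0,-11,0,-14,45],[0,0,0,-15,0,-15,45],[0,0,0,-15,0,-15,45],[0,0,0,-15,0,-15,45],[0,0,0,-15,0,-15,45]]]}}

```text
time: 17.9
tool_pos: [0.5851, 0.0633, 0.2281]
ee_rot: [3.137, -0.005, 1.514]
wrist_force: [-0.5, -0.1, 0.3]
width: 0.0425
```

```bash
python3 - <<'E'
from tray import *
p,R,o=cur(); print(p,o['ee_rot'],o['wrist_force'],o['time'])
tilt('side');tilt('top');s=snap('wrist','w11');P=cloud(s);h=cv2.cvtColor(s['img'],cv2.COLOR_BGR2HSV)
d=P[...,:2]-np.array([.5263,.055]);th=1.412
x=d@[np.cos(th),np.sin(th)];y=d@[-np.sin(th),np.cos(th)]
m=(abs(x)<.1)&(abs(y)<.03)&(P[...,2]>.08)&(P[...,2]<.115)
print(cv2.minAreaRect(P[m][:,:2].astype(np.float32)*1000),m.sum())
k=m&(P[...,2]>.097); print('pad',P[k].mean(0),np.median(P[k][:,2]),k.sum(),cv2.minAreaRect(P[k][:,:2].astype(np.float32)*1000))
w=m&(x>.02)&(h[...,1]<70)&(h[...,2]>150)&(abs(y)<.010); print('bubble-ish x rel',np.mean(x[w]),w.sum())
g=m&(h[...,0]>30)&(h[...,0]<50)&(h[...,1]>120)
print('green x range',x[g].min(),x[g].max())
E
```

```text
[0.58510854 0.06334595 0.22809899] [ 3.1369286  -0.00531412  1.51443288] [-0.52289054 -0.06411592  0.2603085 ] 17.9
side slope [-0.001  -0.0021  0.0554] 1987
top slope [-0.0025 -0.0034  0.0552] 1152
((528.1647338867188, 66.74864959716797), (141.42881774902344, 28.305517196655273), 80.89803314208984) 3515
pad [0.52666223 0.05379301 0.10260901] 0.1028010985703909 813 ((525.9681396484375, 52.86116027832031), (30.07906150817871, 26.21009063720703), 80.71707153320312)
bubble-ish x rel 0.06036689554842801 385
green x range 0.01434496402508366 0.04261492984759009
```

View pics/w11.png

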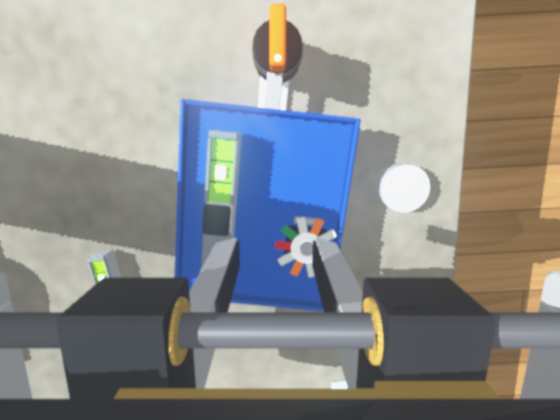

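```bash
python3 - <<'E'
from h import *
s=robot.snapshot('wrist');cv2.imwrite('pics/w11z.png',cv2.resize(s['img'][125:210,190:255],None,fx=7,fy=7,interpolation=cv2.INTER_NEAREST))
E
```

```text
(no output)
```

View pics/w11z.png

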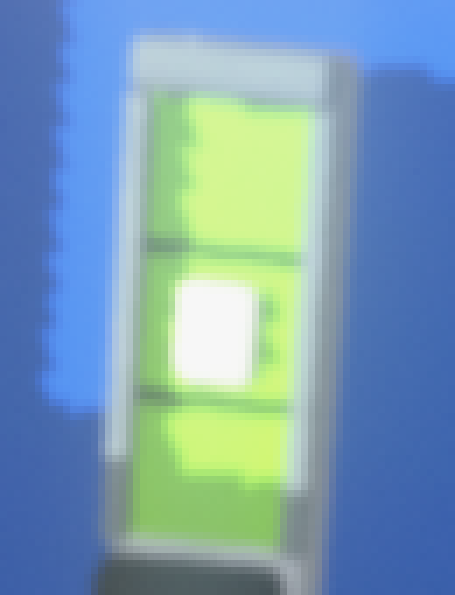

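The zoom shows the bubble (rows 278–388, centre 333) inside its lines at rows 250 and 400. That puts it about 1 mm off centre. Next is the press with shut fingers.

```bash
python3 -c "
from h import *
go([.5263,.0535,.125],1.413);go([.5263,.0535,.106],1.413)"
```

```text
row [0.003, -0.005, 0.103] [-1.42, -5.84, 10.21] rows>=2.4 t 18.1
row [0.003, -0.005, 0.103] [-1.42, -5.84, 12.11] rows>=2.7 t 18.1
```

Call:
{"op": "drive_tool", "data": {"series": [[[0,0,0.05,-0.7,-3,0,0],[0.003,-0.005,0.103,-1.4,-5.8,0,0],[0.003,-0.005,0.103,-1.4,-5.8,0,0],[0.003,-0.005,0.103,-1.4,-5.8,0,0],[0.003,-0.005,0.103,-1.4,-5.8,3,0],[0.003,-0.005,0.103,-1.4,-5.8,6,0],[0.003,-0.005,0.103,-1.4,-5.8,8.5,0],[0.003,-0.005,0.103,-1.4,-5.8,10.2,0],[0.003,-0.005,0.103,-1.4,-5.8,11.2,0],[0.003,-0.005,0.103,-1.4,-5.8,11.7,0],[0.003,-0.005,0.103,-1.4,-5.8,11.7,0],[0.003,-0.005,0.103,-1.4,-5.8,11.7,0]]]}}

```text
time: 19.3
tool_pos: [0.5276, 0.0538, 0.1112]
ee_rot: [3.139, -0.0, 1.413]
wrist_force: [-0.7, -0.4, 0.3]
width: 0.0004
```

```bash
python3 - <<'E'
from h import *
p,R,o=cur(); print(p,o['ee_rot'],o['wrist_force'],o['width'])
s=snap('side');cv2.imwrite('pics/s12c.png',cv2.resize(s['img'][90:210,200:380],None,fx=4,fy=4,interpolation=2))
E
```

```text
[0.52761371 0.05379037 0.11117111] [ 3.13946788e+00 -1.30540764e-04  1.41337686e+00] [-0.65645311 -0.35955906  0.27217015] 0.00038808624489351665
```

View pics/s12c.png

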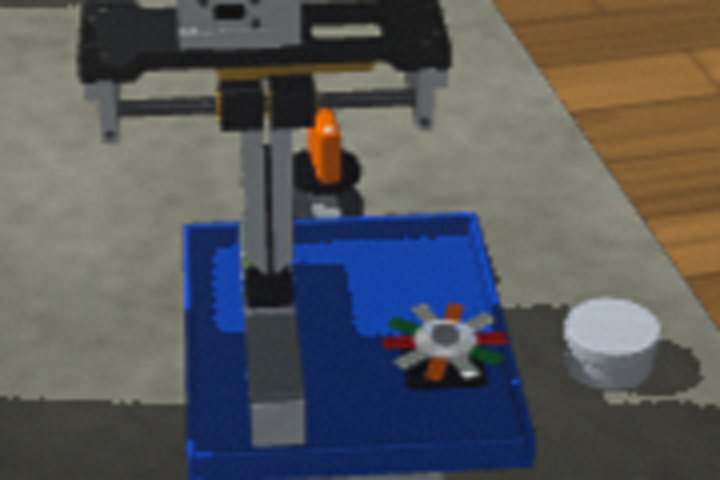

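The shut fingers stand just above the black pad at (268,285) in the crop. I'll press slowly.

Call:
{"op": "drive_tool", "data": {"series": [[[0,0,0,0,0.05,0.3,0],[0,0,0,0,0.1,0.5,0],[0,0,0,0,0.1,0.7,0],[0,0,0,0,0.1,0.85,0],[0,0,0,0,0.1,1.0,0],[0,0,0,0,0.1,1.1,0],[0,0,0,0,0.1,1.1,0],[0,0,0,0,0.1,1.1,0]]]}}

```text
time: 20.15
tool_pos: [0.5287, 0.0536, 0.1008]
ee_rot: [3.139, -0.0, 1.413]
wrist_force: [-1.0, -0.5, 2.8]
width: 0.0007
```

Call:
{"op": "drive_tool", "data": {"series": [[[0,0,0,0,0,0.1,0],[0,0,0,0,0,0.2,0],[0,0,0,0,0,0.25,0],[0,0,0,0,0,0.25,0],[0,0,0,0,0,0.25,0],[0,0,0,0,0,0.25,0]]]}}

```text
time: 20.75
tool_pos: [0.5287, 0.0536, 0.0987]
ee_rot: [3.139, -0.0, 1.413]
wrist_force: [-2.4, -0.1, 5.5]
width: 0.0005
```

```bash
python3 - <<'E'
from tray import *
for _ in range(3):
    p,R,o=cur(); print(p,o['wrist_force'],o['time']); tilt('side')
tilt('top')
s=snap('wrist','w13');t=snap('top')
a=cv2.resize(s['img'][60:240,200:350],None,fx=3,fy=3,interpolation=0)
cv2.imwrite('pics/w13z.png',a)
cv2.imwrite('pics/t13.png',t['img'][100:280,140:440])
E
```

```text
[0.52873534 0.05356443 0.09870314] [-2.37920771 -0.05616011  5.45697837] 20.75
side slope [-0.0014 -0.0017  0.0554] 1986
[0.52877781 0.05355671 0.0987343 ] [-2.21448397  0.36076529  5.11596216] 20.8
side slope [-0.0014 -0.0016  0.0554] 1981
[0.52875488 0.0535613  0.09870654] [-1.52653766 -0.21850083  5.04322121] 20.85
side slope [-0.001  -0.0019  0.0554] 1984
top slope [ 0.0007 -0.0035  0.0553] 796
```

View pics/w13.png

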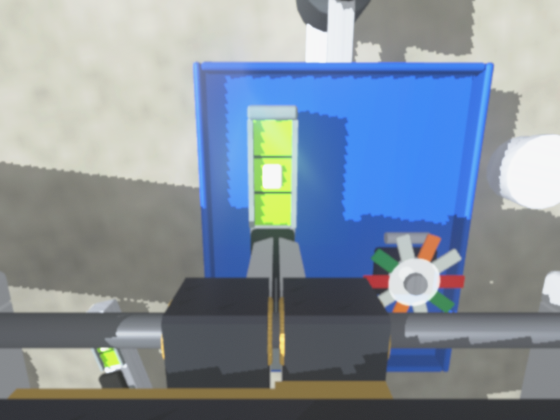

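View pics/t13.png

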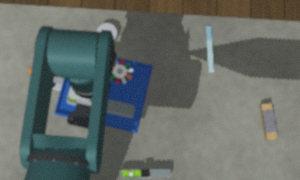

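The wrist view shows the bubble at (272,176), between its lines at rows 157 and 192, while pressing with about 5 N (roughly 4 mm squash). I'll hold briefly to confirm it is steady.

Call:
{"op": "drive_tool", "data": {"series": [[[0,0,0,0,0,0,0],[0,0,0,0,0,0,0],[0,0,0,0,0,0,0],[0,0,0,0,0,0,0],[0,0,0,0,0,0,0],[0,0,0,0,0,0,0],[0,0,0,0,0,0,0],[0,0,0,0,0,0,0]]]}}

```text
time: 21.85
tool_pos: [0.5288, 0.0536, 0.0988]
ee_rot: [3.138, -0.0, 1.413]
wrist_force: [-2.4, 0.6, 4.7]
width: 0.0006
```

```bash
python3 - <<'E'
from tray import *
p,R,o=cur(); print(p,o['wrist_force'],o['time'])
s=snap('wrist');cv2.imwrite('pics/w14z.png',cv2.resize(s['img'][95:240,225:325],None,fx=4,fy=4,interpolation=0))
E
```

```text
[0.52876583 0.05357416 0.09878214] [-2.42213433  0.55940769  4.72586089] 21.85
```

View pics/w14z.png

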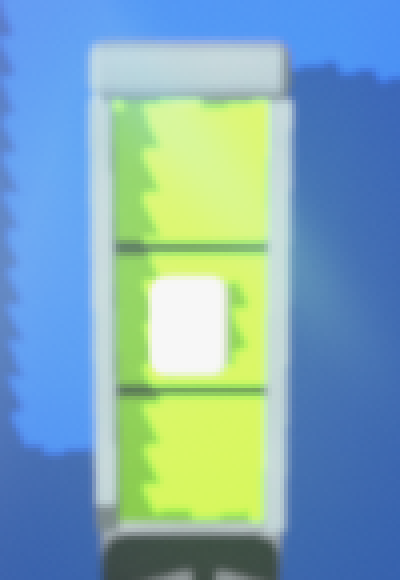

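It is steady: the bubble (rows 277–375, centre 326) sits between the lines at rows 247 and 390, about 1 mm off centre, and the press is about 4.7–5 N. Handing in.

```bash
python3 -c "
from h import *
print(robot.close_job())"
```

```text
the job is handed in; nothing more can be done
None
```

The job is handed in, with the fingers still pressing the thumb pad and the bubble between its lines. No verdict was reported, so my own last checks are all I have.

**What I did:** I took the middle-sized level from the sill, laid it in the tray's free strip at the tray's tilt of about −0.052 rad, and let go of it. I then turned the knob clockwise about 1.64 rad in two steps and released it. Last, I pressed the thumb pad with shut fingers.

**Last checks, about 22 s on the clock:**
- **Bubble:** about 1 mm from the middle in the wrist picture, both before pressing and while pressing.
- **Tray tilt:** about −0.002 rad from the side camera. The top camera read −0.0035 rad with the arm partly in its way; both are inside the 0.014 rad limit.
- **Press:** steady at about 5 N, which works out to about 4 mm of squash.
- **Side force:** about 2 N sideways on the fingers remained and did not fall off; nothing visibly moved.
- **Tin, glass file and buffer:** I never approached them closely and saw no change in the pictures, but I did not measure their positions again at the end.

The cameras disagreed by 2–3 mm on where the knob was. I used a value in between, and it gripped and turned without trouble, with only a few newtons of side load.

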